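Take the slide carrier out of the storage box

TASK

Pick up the lab spatula, put its blade under the overhanging front edge of the slide box's lid, lever the lid up with it until the lid stands fully open, and lay the spatula flat on the bench again. Then grip the steel slide carrier by its handle bar, lift it straight up out of the box until its underside is about 5 cm above the box's rim, and keep it there, steady and level, for three seconds; the program finishes while still holding it in the air. Never tip the carrier, and leave the dish, the bottle and the beaker where they are.

Things in the scene. Friction and masses are not known exactly. Their poses are not given: they have to be found in the camera images.
- box: grey slide storage box fixed to the bench, 130 (x) by 124 (y) by 85 mm high, walls and floor 5 mm thick, open at the top under a hinged lid. Origin: centre of its underside on the bench; z up; its x axis points from the front (where the lid has its lip) to the hinge side. At yaw 0, x points away from the robot; yaw varies up to about 0.35 rad
- lid (a joint): angle of the box's lid in rad: 0 shut (start), grows as it opens upward, 1.57 upright, 1.9 end stop. The lid is a flat grey plate 148 by 130 by 6 mm with a white panel on top and no handle, 0.1 kg, on a stiff hinge that keeps it at any angle; lifting it at the front edge takes about 1.3 N
- lid_lip (a point): middle of the front edge of the lid, on its underside: it overhangs the box's front wall by 15 mm, 145 mm from the hinge axis, 86 mm above the bench when shut; the space under the overhang is free down to the bench. Moves with the lid
- lid_hinge (a point): middle of the hinge axis (parallel to the box's y), level with the lid's underside, at the top of the box's rear wall (box frame x = +65 mm, z = 86 mm); fixed to the box
- spatula: loose lab spatula lying on the bench left or right of the box, 195 mm long, 70 g: dark wooden handle 12 wide, 14 mm high, from x = -85 to +25 mm; flat thin steel blade 22 wide, 2 mm thick, 7 mm above the bench, its tip at x = +110 mm. Origin: underside of the handle at the place to grip; x points to the blade tip, roughly away from the robot (yaw within 0.4 rad)
- spatula_tip (a point): middle of the blade's end edge, 110 mm ahead of the spatula's origin and 7 mm above its underside
- rack: loose steel carrier with ten glass slides, standing on the box's floor under the lid: 80 (x) by 84 (y) by 72 mm high, 0.15 to 0.31 kg. Origin: centre of its underside. Its handle is a bar along its x, from end to end above the slides: 10 wide, 10 mm high, centre 67 mm above the origin, held by two end straps; free space beside it and 32 mm under it. x roughly parallel to the box's x
- rack_handle (a point): centre of the carrier's handle bar, 67 mm above the carrier's underside
- dish: bystander: closed round pale plastic dish, 90 mm across, 16 mm high, lying on the other side of the box from the spatula. Origin under its centre
- reagent: bystander: amber bottle, 60 mm across, 110 mm high, on the far left of the box. Origin under its centre
- beaker: bystander: white open beaker, 64 mm across, 80 mm high, on the far right of the box. Origin under its centre

How it is judged (in metres and radians):
On the way, in this order (a step that is already met when the one before it is completed fails the run):
1. the spatula pushes the lid up past 0.3 rad (value of joint lid above 0.3 rad and contact force between spatula and box above 0.1 N), for 0.1 s.
2. the lid stands open and the spatula lies flat on the bench, let go (value of joint lid above 1.4 rad and height (world z) of spatula below 0.018 m and angle between spatula's own x axis and vertical above 1.4 rad and contact force between the fingers and spatula below 0.05 N and linear speed of spatula below 0.03 m/s), for 0.2 s.
3. the carrier is held clear of the box, steady and level, for two seconds (height (world z) of rack between 0.11 and 0.25 m and angle between rack's own z axis and vertical below 0.12 rad and linear speed of rack below 0.03 m/s and angular speed of rack below 0.2 rad/s and contact force between the fingers and rack above 0.5 N and contact force between rack and box below 0.05 N and contact force between rack and spatula below 0.05 N and contact force between rack and dish below 0.05 N and contact force between rack and reagent below 0.05 N and contact force between rack and beaker below 0.05 N), for 2 s.
At the end, for the whole second after the job is handed in: Fingers hold the carrier, underside 110 to 250 mm above the bench (rim: 85 mm), within 0.12 rad of level, under 0.03 m/s and 0.2 rad/s, clear of the box and the other things; the lid is open past 1.4 rad; the spatula lies flat on the bench, released, at rest (all of step 2 and all of step 3); the arm keeps its last pose, push and grip.
It fails at once if the carrier is tipped by more than 0.4 rad (angle between rack's own z axis and vertical above 0.4 rad).
It fails at once if the dish is moved by more than 30 mm (distance of dish from where it was at the start of the episode above 0.03 m).
It fails at once if the bottle is moved by more than 30 mm (distance of reagent from where it was at the start of the episode above 0.03 m).
It fails at once if the beaker is moved by more than 30 mm (distance of beaker from where it was at the start of the episode above 0.03 m).
It also fails if it takes over 72 s, if anything falls off the work surface, if the arm or the gripper's body presses on something with over 40 N, if the wrist force passes 120 N, or if a joint passes its speed limit or range.

ROBOT

A 6-joint arm with a two-finger parallel gripper is mounted at the origin on the work surface. World frame = base frame: x ahead of the robot, y to its left, z up, the work surface at z = 0. Lengths are in mm, angles in rad, forces in N, time in s.
With the tool pointing down it reaches from about 400 to 925 mm from the base axis. Payload 12.5 kg.
Tool frame: the origin (TCP) lies at the very end of the fingers, on their centre line; the grasp point (between the pads) lies 19 mm behind it; z points along the fingers, y is the line along which they close (so a half turn about z gives the same grasp; the last joint's range is limited). The gripper opens to 95 mm and grips with 3 to 60 N. Pads are 20 mm wide; open, the fingers measure 119 mm over their backs; the gripper's body (75 mm by 180 mm) begins 59 mm behind the grasp point.
Start: joints at [1.07, 0.491, 1.559, -0, 1.092, -0.106], TCP at [240.375, 576.946, 214.661] pointing down, gripper open.
Joint ranges: [-3.1, 3.1], [-0.84, 2.19], [0.05, 2.79], [-1.13, 4.28], [0.06, 2.93], [-2.69, 2.69]. Speed limits (rad/s): [2.22, 2.22, 2.79, 3.14, 3.14, 3.14].

INTERFACE

Orientations are given as a unit quaternion [w, x, y, z].
In Python, from bench import r gives the robot as it stands.
- The arm moves only by the shell command python3 nudge.py FILE [FORCE], which reads ROWS from the file FILE. ROWS is a JSON list of rows, 1 to 8 of them, each of 5 numbers: the finger opening in mm, then dx, dy, dz in mm, then a turn about the tool's z in rad; each row shifts and turns the commanded pose from where the row before left it, along the tool's axes as they then stand; what a row does not reach is not made up. A row lasts 1/12 s, in which the tool goes at most 41.7 mm and 0.125 rad, less where a joint would pass 70% of its speed; a pose out of reach is approached as far as the arm can. The fingers move at their own pace and stop on an object; FORCE is the grip in N (left out, the last holds). Time passes only in rows, so rows that do not move let the fingers close. It prints the time, the measured TCP pose, the force, the opening and the grip force at its end. Input that does not fit is refused with a message, and nothing moves.
- r.read_state(): the state, without advancing time (a new reading comes with each control period).
- r.get_image(name): name is "scene" or "top" or "wrist"; returns the picture (480x640x3 uint8, red, green, blue); there is no depth.
- r.get_calibration(name): a dict with "intrinsics" (3x3 intrinsics, pixels), "xyz" and "attitude" of the camera in the world; the wrist camera has in their place "hand_eye" (4x4, takes a point from camera to tool coordinates, whose origin is the TCP and whose axes are the flange's). Camera axes: x right, y down, z forward; pixel columns grow to the right and rows downward; lengths in mm; the calibration is good to about 2 mm. A picture is of the moment at which its call begins: read the wrist's pose just before it. get_calibration takes no time and is no camera call.
- r.job_done(): hands the job in; it is judged then, once.
The state is a dict: "clock": time; "q": joint angles; "joint_vel": joint speeds; "tau": joint torques, N m; "eef_pos": TCP position; "orientation": TCP orientation; "force": force on the tool from outside, world axes, zero at the start; "torque": the same for the moment, N m; "finger_gap": finger opening in mm; "grip_force": force on a finger pad.
Only numpy, scipy, OpenCV 4.12 (cv2) and the standard library are available. Lean on these libraries where they do the work, as an engineer would, in place of code of your own. Each camera call takes 0.05 s, during which the arm holds its last target. There are 200 camera calls.

## Working session

There is one attempt and no reset: what is moved stays moved. The work goes in short steps, Python scripts to look and compute and a shell command to move; the robot and the scene stay as the last step left them, time stands still between calls to the robot, and variables do not carry over. Pictures are saved under pics/ and viewed, at most 10 in all, crops included, and the job is handed in when it is done.

```bash
ls; mkdir -p pics; python3 - <<'E'
from bench import r
import cv2,numpy as np
print(r.read_state())
for n in ("scene","top","wrist"):
    c=r.get_calibration(n); print(n,c)
a=r.get_image("scene");b=r.get_image("top")
cv2.imwrite("pics/scene0.png",a[:,:,::-1]);cv2.imwrite("pics/top0.png",b[:,:,::-1])
E
```

```text
bench.py
nudge.py
pics
{'clock': 0.0, 'q': array([ 1.07036113e+00,  4.91531479e-01,  1.55946576e+00,  2.06962060e-05,
        1.09168705e+00, -1.05584719e-01]), 'joint_vel': array([ 0.00067399,  0.00054595,  0.00114264,  0.00034759, -0.0010317 ,
       -0.00096038]), 'tau': array([ 2.86881921e-03, -6.12672687e+01, -2.58178926e+01,  6.93400763e-02,
        4.81777894e-02, -1.62498009e-04]), 'eef_pos': array([240.26447802, 576.70380392, 214.07357435]), 'orientation': array([-1.71631944e-04,  1.96149890e-01,  9.80573772e-01, -5.18215134e-04]), 'force': array([-0.15436096,  0.0124486 , -0.38065474]), 'torque': array([-0.04194763,  0.02751131, -0.00501092]), 'grip_force': 0.0, 'finger_gap': 94.92851063966219}
scene {'intrinsics': array([[475.86449754,   0.        , 320.76890854],
       [  0.        , 475.86449754, 242.31559314],
       [  0.        ,   0.        ,   1.        ]]), 'xyz': array([1146.80958981, -217.02896148,  812.27120355]), 'attitude': array([-0.28291875,  0.7816684 ,  0.51858334, -0.20005704])}
top {'intrinsics': array([[521.84148697,   0.        , 315.88695344],
       [  0.        , 521.84148697, 240.65883205],
       [  0.        ,   0.        ,   1.        ]]), 'xyz': array([ 357.02639078,    7.78301624, 1094.14627569]), 'attitude': array([ 0.07656389, -0.690929  ,  0.71448172, -0.07918944])}
wrist {'intrinsics': array([[400.8302948 ,   0.        , 315.30147034],
       [  0.        , 400.8302948 , 240.77236638],
       [  0.        ,   0.        ,   1.        ]]), 'hand_eye': array([[ 7.76565369e-04, -9.66036390e-01, -2.58404897e-01,
         7.34737837e+01],
       [ 9.99999267e-01,  5.10243980e-04,  1.09769803e-03,
        -2.26085775e-01],
       [-9.28566700e-04, -2.58405561e-01,  9.66036078e-01,
        -1.68918762e+02],
       [ 0.00000000e+00,  0.00000000e+00,  0.00000000e+00,
         1.00000000e+00]])}
```
View pics/scene0.png

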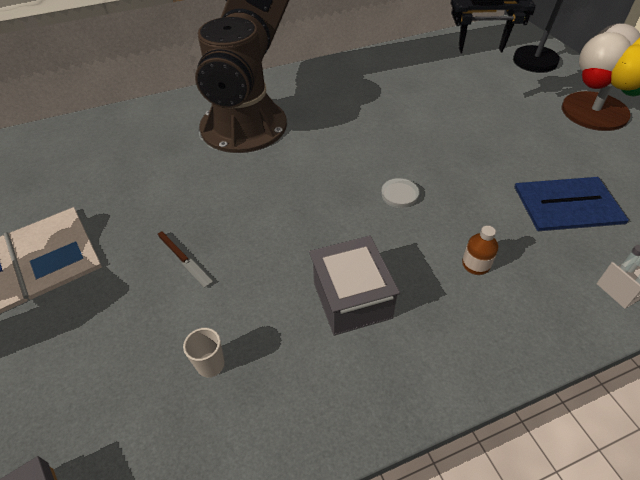

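View pics/top0.png

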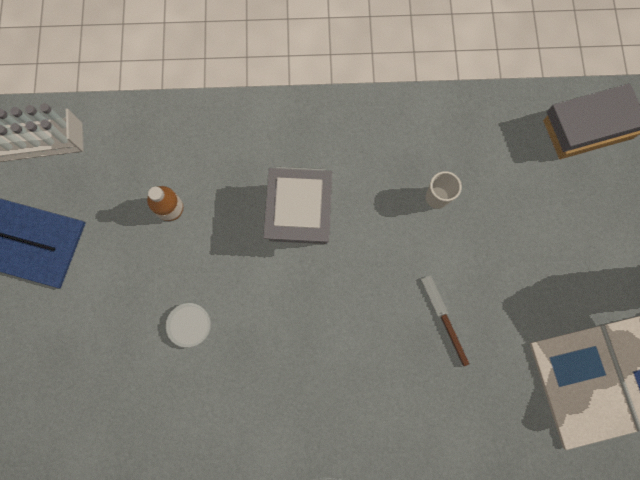

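Scene: spatula handle at about (172,245), blade (200,272), box lid (352,272). Top: lid centre (298,205), spatula handle (455,340), blade tip (428,278), dish (188,325), bottle (165,202), beaker (443,188).

```bash
cat > h.py <<'E'
import cv2,numpy as np
from scipy.spatial.transform import Rotation as R
from bench import r
def rot(q): return R.from_quat([q[1],q[2],q[3],q[0]]).as_matrix()
def cam(n,s=None):
    c=r.get_calibration(n);K=c["intrinsics"]
    if n!="wrist": return K,rot(c["attitude"]),np.array(c["xyz"])
    s=s or r.read_state();H=c["hand_eye"];T=rot(s["orientation"])
    return K,T@H[:3,:3],T@H[:3,3]+s["eef_pos"]
def ray(C,uv):
    K,A,o=C; d=A@np.linalg.solve(K,[uv[0],uv[1],1.]); return o,d/np.linalg.norm(d)
def onz(C,uv,z):
    o,d=ray(C,uv); return o+d*(z-o[2])/d[2]
def tri(C1,u1,C2,u2):
    o1,d1=ray(C1,u1);o2,d2=ray(C2,u2)
    t=np.linalg.lstsq(np.c_[d1,-d2],o2-o1,rcond=None)[0]
    a,b=o1+d1*t[0],o2+d2*t[1]; return (a+b)/2,np.linalg.norm(a-b)
def proj(C,p):
    K,A,o=C; v=K@(A.T@(np.asarray(p)-o)); return v[:2]/v[2]
def quad(m):
    c=max(cv2.findContours(m.astype(np.uint8),cv2.RETR_EXTERNAL,cv2.CHAIN_APPROX_NONE)[0],key=cv2.contourArea)
    return c,cv2.minAreaRect(c)
def win(m,x0,y0,x1,y1):
    o=np.zeros(m.shape,np.uint8);o[y0:y1,x0:x1]=m[y0:y1,x0:x1];return o
E
python3 - <<'E'
from h import *
T=cam("top");S=cam("scene")
a=cv2.imread("pics/top0.png");b=cv2.imread("pics/scene0.png")
for n,im,px in (("top",a,[(298,205),(270,220),(300,235),(290,260),(455,340),(433,293),(350,205)]),("scene",b,[(352,272),(325,270),(340,310),(172,245),(200,272),(260,280)])):
    hs=cv2.cvtColor(im,cv2.COLOR_BGR2HSV)
    for p in px: print(n,p,im[p[1],p[0]],hs[p[1],p[0]])
def ends(im,w):
    B,G,Rd=[im[:,:,i].astype(int) for i in range(3)]
    hm=win((Rd-B>35),*w); bl=win((im.min(2)>130),*w)
    out=[]
    for m in (hm,bl):
        c,rc=quad(m); p=cv2.boxPoints(rc); L=[np.linalg.norm(p[i]-p[i-1]) for i in range(4)]
        i=int(np.argmin(L)); e1=(p[i]+p[i-1])/2; e2=(p[(i+1)%4]+p[(i+2)%4])/2
        print(cv2.contourArea(c),rc); out.append((e1,e2))
    return out
t=ends(a,(400,250,490,390)); s=ends(b,(140,215,230,305))
print(t,s)
E
```

```text
top (298, 205) [162 176 183] [ 20  29 183]
top (270, 220) [107 111 117] [ 12  22 117]
top (300, 235) [106 107 114] [  4  18 114]
top (290, 260) [123 127 128] [ 24  10 128]
top (455, 340) [44 61 95] [ 10 137  95]
top (433, 293) [137 146 149] [ 23  21 149]
top (350, 205) [120 125 126] [ 25  12 126]
scene (352, 272) [158 171 186] [ 14  38 186]
scene (325, 270) [84 84 92] [ 0 22 92]
scene (340, 310) [60 62 65] [12 20 65]
scene (172, 245) [19 35 71] [  9 187  71]
scene (200, 272) [116 124 128] [ 20  24 128]
scene (260, 280) [ 99 103 103] [ 30  10 103]
220.0 ((454.9438781738281, 339.7950744628906), (54.19818878173828, 5.098541736602783), 65.224853515625)
313.0 ((434.97601318359375, 295.64727783203125), (41.545814514160156, 9.8485107421875), 65.55604553222656)
163.0 ((172.1057891845703, 245.87452697753906), (38.09872055053711, 5.183745861053467), 46.46879959106445)
0.0 ((186.0, 261.0), (0.0, 0.0), 0.0)
[(array([443.58777, 315.1902 ], dtype=float32), array([466.3    , 364.39996], dtype=float32)), (array([426.38013, 276.73633], dtype=float32), array([443.5719 , 314.55823], dtype=float32))] [(array([158.98555, 232.06375], dtype=float32), array([185.22603, 259.6853 ], dtype=float32)), (array([186., 261.], dtype=float32), array([186., 261.], dtype=float32))]
```

```bash
python3 - <<'E'
from h import *
T=cam("top");S=cam("scene")
a=cv2.imread("pics/top0.png");b=cv2.imread("pics/scene0.png")
# spatula
hi,he=(443.6,315.2),(466.3,364.4); si,se=(185.2,259.7),(159.0,232.1)
for u,v in ((hi,si),(he,se)): print("tri",tri(T,u,S,v),"on z14",onz(T,u,14),onz(S,v,14))
print("tip z7",onz(T,(426.4,276.7),7))
# panel
def q4(m):
    c,rc=quad(m); p=cv2.approxPolyDP(c,0.05*cv2.arcLength(c,True),True)[:,0].astype(float); return p
pt=q4(win(a.min(2)>140,250,150,345,260)); ps=q4(win(b.min(2)>125,300,230,410,310))
print(pt,ps)
for p in pt:
    P=onz(T,p,92); k=np.argmin([np.linalg.norm(onz(S,q,92)-P) for q in ps]); print("panel",P,tri(T,p,S,ps[k]))
# lid outline in top: reddish & dark
bl=cv2.GaussianBlur(a,(3,3),0).astype(int)
m=win((bl[:,:,0]<114)&(bl.max(2)>70)|(a.min(2)>140),250,150,345,260)
m=cv2.morphologyEx(m,cv2.MORPH_OPEN,np.ones((5,5),np.uint8))
c,rc=quad(m);print(rc,q4(m))
for p in q4(m): print("lid",onz(T,p,92))
cv2.imwrite("pics/lid.png",np.hstack([cv2.resize(a[150:260,230:360],None,fx=3,fy=3,interpolation=0),cv2.resize(cv2.cvtColor(m*255,cv2.COLOR_GRAY2BGR)[150:260,230:360],None,fx=3,fy=3,interpolation=0)]))
E
```

```text
tri (array([ 434.05082383, -258.32202931,    8.23932267]), np.float64(1.1028800728009263)) on z14 [ 433.54405944 -257.46431903   14.        ] [ 439.37126962 -257.49681633   14.        ]
tri (array([ 333.73165867, -295.54600911,   11.73047005]), np.float64(0.6216670374562081)) on z14 [ 333.83593172 -294.59275946   14.        ] [ 335.89844847 -295.62530158   14.        ]
tip z7 [ 515.44580665 -230.03880752    7.        ]
[[278. 178.]
 [274. 224.]
 [318. 227.]
 [321. 180.]] [[366. 247.]
 [323. 258.]
 [339. 297.]
 [385. 285.]]
panel [714.16970584  72.46221746  92.        ] (array([714.67226671,  73.5685464 ,  91.88236821]), np.float64(2.3414176468108328))
panel [618.39385382  82.07970399  92.        ] (array([618.59587269,  82.45149083,  91.74232584]), np.float64(0.7458138935668501))
panel [609.34407104  -4.88431467  92.        ] (array([609.69577351,  -5.09512222,  90.35871113]), np.float64(0.3987427747190524))
panel [707.00156267 -14.31157933  92.        ] (array([706.57383929, -14.29492445,  93.21469512]), np.float64(0.02135659026736622))
((290.5, 212.5), (89.0, 81.0), 90.0) [[250. 185.]
 [250. 257.]
 [327. 245.]
 [330. 170.]]
lid [701.19513446 129.15216339  92.        ]
lid [553.38671228 130.02100556  92.        ]
lid [572.31878021 -21.30096052  92.        ]
lid [727.73638811 -33.33148892  92.        ]
```

View pics/lid.png

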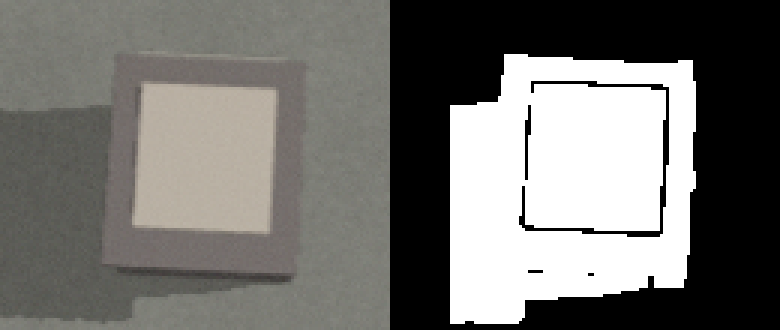

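In the 3x crop (top image, offset 230,150) the lid corners are at (116,53), (306,62), (103,264), (295,275). That gives a yaw of about -0.1. The spatula yaw is about 0.345, with its origin near (412,-267).

I'll turn the tool and look from above the box with the wrist camera.

```bash
echo '[[95, 0, 0, 0, -0.1235], [95, 0, 0, 0, -0.1235], [95, 0, 0, 0, -0.1235], [95, 0, 0, 0, -0.1235], [95, 0, 0, 0, -0.1235], [95, 0, 0, 0, -0.1235]]' > mv.in && python3 nudge.py mv.in 
echo '[[95, -6.3, -34.6, 0, 0], [95, -6.3, -34.6, 0, 0], [95, -6.3, -34.6, 0, 0], [95, -6.3, -34.6, 0, 0], [95, -6.3, -34.6, 0, 0], [95, -6.3, -34.6, 0, 0], [95, -6.3, -34.6, 0, 0], [95, -6.3, -34.6, 0, 0]]' > mv.in && python3 nudge.py mv.in
echo '[[95, -6.3, -34.6, 0, 0], [95, -6.3, -34.6, 0, 0], [95, -6.3, -34.6, 0, 0], [95, -6.3, -34.6, 0, 0], [95, -6.3, -34.6, 0, 0], [95, -6.3, -34.6, 0, 0], [95, -6.3, -34.6, 0, 0], [95, -6.3, -34.6, 0, 0]]' > mv.in && python3 nudge.py mv.in
echo '[[95, 0, 0, 0, 0], [95, 0, 0, 0, 0]]' > mv.in && python3 nudge.py mv.in
cat >> h.py <<'E'
def rel(target,s=None):
    """world displacement to target -> tool axes"""
    s=s or r.read_state(); return rot(s["orientation"]).T@(np.asarray(target)-s["eef_pos"])
def yaw(s=None):
    s=s or r.read_state(); X=rot(s["orientation"])[:,0]; return np.arctan2(X[1],X[0])
E
python3 - <<'E'
from h import *
s=r.read_state();a=r.get_image("wrist");cv2.imwrite("pics/w1.png",a[:,:,::-1])
np.savez("w1.npz",q=s["orientation"],p=s["eef_pos"]);print(s["eef_pos"],s["q"],yaw(s))
T=cam("top")
for u in ((116,53),(306,62),(103,264),(295,275)): print("lid",onz(T,(230+u[0]/3-.3,150+u[1]/3-.3),92))
E
```

```text
clock: 0.6
eef_pos: [240.3, 576.8, 214.3]
orientation: [-0.0, -0.175, 0.985, -0.0]
force: [-0.3, 0.4, -0.6]
finger_gap: 94.9
grip_force: 0.0
clock: 1.27
eef_pos: [382.1, 332.1, 214.5]
orientation: [-0.0, -0.172, 0.985, -0.0]
force: [0.8, 0.5, -0.2]
finger_gap: 94.7
grip_force: 0.0
clock: 1.93
eef_pos: [523.5, 88.7, 214.5]
orientation: [-0.0, -0.172, 0.985, 0.0]
force: [0.9, 1.5, -0.2]
finger_gap: 94.9
grip_force: 0.0
clock: 2.1
eef_pos: [523.4, 89.0, 214.1]
orientation: [-0.0, -0.171, 0.985, 0.0]
force: [-0.8, 0.4, -0.5]
finger_gap: 95.2
grip_force: 0.0
[523.36772792  89.02826908 214.12276627] [ 4.39669075e-02  3.58619440e-01  1.78871821e+00  1.70070995e-04
  9.95171897e-01 -1.87010851e+00] -2.798406041593979
lid [737.58474503  91.62706422  92.        ]
lid [726.83483714 -36.74871031  92.        ]
lid [591.18195502 102.15398188  92.        ]
lid [579.55836431 -23.61210968  92.        ]
```

View pics/w1.png

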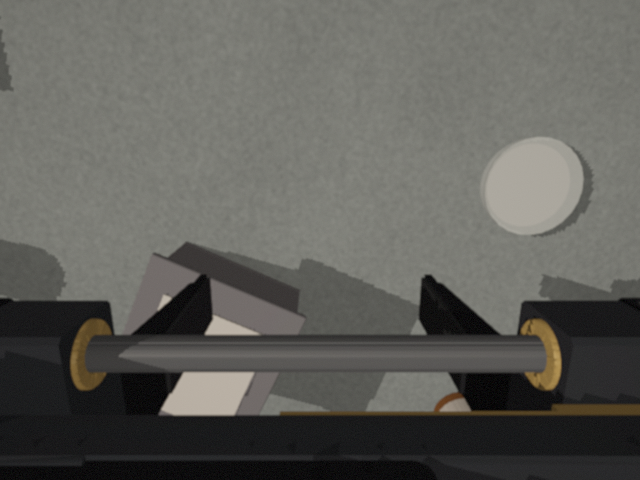

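The wrist view shows the lid's front edge from (153,253) to (305,318), and the dish at (533,185). I'll triangulate those corners with the top view.

```bash
python3 - <<'E'
from h import *
f=np.load("w1.npz");W=cam("wrist",dict(orientation=f["q"],eef_pos=f["p"]));T=cam("top");S=cam("scene")
tl=[(230+u/3-.3,150+v/3-.3) for u,v in ((103,264),(295,275))]
P=[]
for w,t in zip(((305,318),(153,253)),tl):
    print("w z92",onz(W,w,92),"tri",tri(W,w,T,t)); P.append((onz(W,w,92)+onz(T,t,92))/2)
rear=[onz(T,(230+u/3-.3,150+v/3-.3),92) for u,v in ((116,53),(306,62))]
yw=np.mean([np.arctan2(*(rear[i]-P[i])[[1,0]]) for i in (0,1)]); d=P[0]-P[1]
y2=np.arctan2(d[1],d[0])-np.pi/2
print("yaw sides",yw,"front",y2,"front mid",(P[0]+P[1])/2,"rear mid",(rear[0]+rear[1])/2, np.linalg.norm(d))
s=r.read_state(); print("to spatula view",rel([395,-255,214],s))
E
```

```text
w z92 [589.80891388 104.9546282   92.        ] tri (array([591.77795529, 103.98276025,  88.30788426]), np.float64(3.0061029325524085))
w z92 [577.83542372 -21.24222119  92.        ] tri (array([581.55038885, -23.86560726,  83.17147628]), np.float64(0.07729937340183335))
yaw sides -0.08864448308982786 front -0.09338060792905933 front mid [584.59616423  40.5635698   92.        ] rear mid [732.20979109  27.43917696  92.        ] 126.53274856589516
to spatula view [ 236.89530493 -281.62622804    0.29840531]
```

```bash
echo '[[60, 19.7, -23.5, 0, 0], [60, 19.7, -23.5, 0, 0], [60, 19.7, -23.5, 0, 0], [60, 19.7, -23.5, 0, 0], [60, 19.7, -23.5, 0, 0], [60, 19.7, -23.5, 0, 0], [60, 19.7, -23.5, 0, 0], [60, 19.7, -23.5, 0, 0]]' > mv.in && python3 nudge.py mv.in >/dev/null
echo '[[60, 19.7, -23.5, 0, 0], [60, 19.7, -23.5, 0, 0], [60, 19.7, -23.5, 0, 0], [60, 19.7, -23.5, 0, 0], [60, 0, 0, 0, 0], [60, 0, 0, 0, 0]]' > mv.in && python3 nudge.py mv.in
python3 - <<'E'
from h import *
s=r.read_state();a=r.get_image("wrist")[:,:,::-1].copy();cv2.imwrite("pics/w2.png",a)
np.savez("w2.npz",q=s["orientation"],p=s["eef_pos"]);print(s["eef_pos"],s["q"],yaw(s))
E
```

```text
clock: 3.32
eef_pos: [396.1, -254.9, 214.5]
orientation: [-0.0, -0.172, 0.985, 0.0]
force: [-0.6, 0.7, 0.3]
finger_gap: 59.8
grip_force: 0.0
[ 396.11695256 -254.85055673  214.53351422] [-7.12247271e-01  2.73185941e-01  1.92232566e+00  3.70347773e-04
  9.46494730e-01 -2.62831864e+00] -2.796534163338228
```

View pics/w2.png

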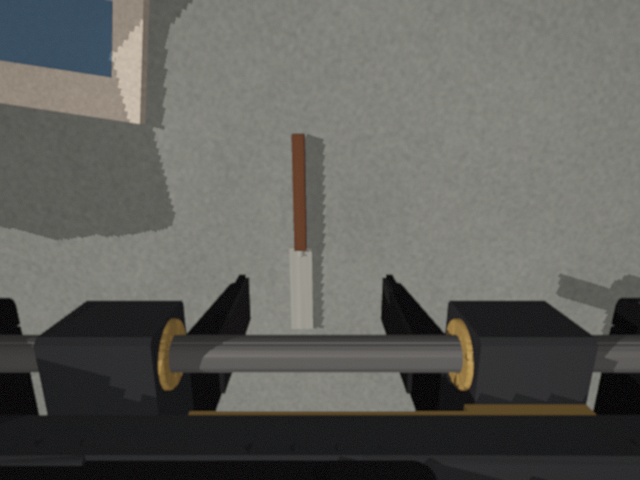

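The wrist view shows the handle from (298,134) to (301,249) and the blade tip at (302,328), so the tool is almost aligned already.

```bash
python3 - <<'E'
from h import *
a=cv2.imread("pics/w2.png");f=np.load("w2.npz");W=cam("wrist",dict(orientation=f["q"],eef_pos=f["p"]));T=cam("top");S=cam("scene")
m=win(a[:,:,2].astype(int)-a[:,:,0]>40,270,120,330,260);c,rc=quad(m);p=cv2.boxPoints(rc);p=p[np.argsort(p[:,1])]
e,j=(p[0]+p[1])/2,(p[2]+p[3])/2;print(e,j)
hi,he=(443.6,315.2),(466.3,364.4)
print("end",tri(W,e,T,he),"joint",tri(W,j,T,hi))
E,J=onz(W,e,13),onz(W,j,13);tip=onz(W,(302,328),8);tt=onz(T,(426.4,276.7),8)
print(E,J,tip,tt)
y=np.arctan2(*(tip-E)[[1,0]]);print("yaw",y,np.arctan2(*(J-E)[[1,0]]),"tool",yaw()+np.pi,np.linalg.norm(J-E),np.linalg.norm(tip-E))
ET=onz(T,he,13); JT=onz(T,hi,13)
mid=(E+J+ET+JT)/4;u=np.array([np.cos(y),np.sin(y),0]);o=mid+30*u;o[2]=0;print("origin",o,"rel",rel([o[0],o[1],3]))
E
```

```text
[297.31107 134.87648] [299.96732 249.09377]
end (array([ 333.68459761, -293.36003914,   18.25679022]), np.float64(0.49220581165663413)) joint (array([ 432.93264225, -256.75244369,   15.32676068]), np.float64(1.2657953089665304))
[ 333.53554455 -293.51895168   13.        ] [ 433.05523906 -256.25829141   13.        ] [ 513.67307096 -226.07957892    8.        ] [ 515.30008623 -229.82004963    8.        ]
yaw 0.35822449342160506 0.3582488278207935 tool 0.3462624209905072 106.2662994524524 192.41257084228144
origin [ 411.60066069 -265.0715972     0.        ] rel [-10.60542784 -15.59006338 211.5293497 ]
```

```bash
echo '[[40, -10.6, -15.6, 20, 0], [40, 0, 0, 35, 0], [40, 0, 0, 35, 0], [40, 0, 0, 35, 0], [40, 0, 0, 35, 0], [40, 0, 0, 25, 0], [40, 0, 0, 15, 0], [40, 0, 0, 8, 0]]' > mv.in && python3 nudge.py mv.in
echo '[[40, 0, 0, 0, 0], [40, 0, 0, 0, 0]]' > mv.in && python3 nudge.py mv.in; python3 -c "
from h import *
print(rel([411.6,-265.5,2.5]),r.read_state()['q'])"
```

```text
clock: 4.03
eef_pos: [411.6, -263.9, 4.8]
orientation: [-0.001, -0.173, 0.985, 0.001]
force: [-0.1, 0.2, 1.2]
finger_gap: 39.3
grip_force: 0.0
clock: 4.2
eef_pos: [412.2, -265.4, 7.1]
orientation: [0.0, -0.173, 0.985, 0.0]
force: [0.2, 0.1, 0.6]
finger_gap: 40.2
grip_force: 0.0
[0.5671981  0.09490188 4.55970947] [-7.06985760e-01  6.36063232e-01  2.06266776e+00  2.81183293e-04
  4.42844813e-01 -2.62557927e+00]
```

Down at 7 mm; lower another 4.5 mm, then close with 60 N and lift a little.

```bash
echo '[[40, 0, 0, 4.5, 0], [20, 0, 0, 0, 0], [0, 0, 0, 0, 0], [0, 0, 0, 0, 0], [0, 0, 0, 0, 0], [0, 0, 0, 0, 0], [0, 0, 0, 0, 0], [0, 0, 0, 0, 0]]' > mv.in && python3 nudge.py mv.in 60
echo '[[0, 0, 0, -10, 0], [0, 0, 0, -25, 0], [0, 0, 0, -35, 0], [0, 0, 0, -30, 0], [0, 0, 0, 0, 0], [0, 0, 0, 0, 0]]' > mv.in && python3 nudge.py mv.in
python3 - <<'E'
from h import *
s=r.read_state();a=r.get_image("wrist")[:,:,::-1];b=r.get_image("scene")[:,:,::-1]
cv2.imwrite("pics/w3.png",np.hstack([cv2.resize(a[100:420],(480,240)),cv2.resize(b[200:350,80:260],(288,240))]))
print(s["q"][5],s["force"],yaw(s)+np.pi, s["eef_pos"])
E
```

```text
clock: 4.87
eef_pos: [411.7, -266.2, 2.4]
orientation: [0.0, -0.172, 0.985, -0.0]
force: [0.2, 2.0, 6.3]
finger_gap: 11.4
grip_force: 60.0
clock: 5.37
eef_pos: [412.1, -266.5, 103.8]
orientation: [0.001, -0.172, 0.985, -0.001]
force: [0.6, 0.2, -0.7]
finger_gap: 11.4
grip_force: 60.0
-2.626010374229927 [ 0.57834586  0.16360468 -0.66421731] 0.3462698754702944 [ 412.09273027 -266.50941547  103.81004911]
```

View pics/w3.png

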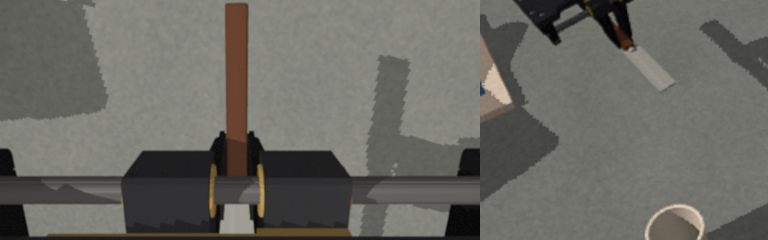

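The view shows the handle held centrally between the fingers, with the blade sticking out level. I'll turn to the box's yaw and then work out the approach.

```bash
echo '[[0, 0, 0, 0, 0.111], [0, 0, 0, 0, 0.111], [0, 0, 0, 0, 0.111], [0, 0, 0, 0, 0.111], [0, 0, 0, 0, 0], [0, 0, 0, 0, 0]]' > mv.in && python3 nudge.py mv.in | head -3
python3 - <<'E'
from h import *
S=cam("scene");print("tip scene before turn",onz(S,(195.3,253.4),108))
s=r.read_state();y=yaw(s)+np.pi;print("yaw",y,"q6",s["q"][5])
u=np.array([np.cos(-.092),np.sin(-.092)]);L=np.array([584.6,40.6])
g=L-150*u;print(g,rel([g[0],g[1],105],s))
E
```

```text
clock: 5.97
eef_pos: [411.3, -265.9, 101.1]
orientation: [-0.001, 0.047, 0.999, 0.001]
tip scene before turn [ 515.005163   -231.51547957  108.        ]
yaw 6.188802813538844 q6 -2.185422169033218
[435.23435238  54.38054104] [  6.31463419 321.07774156  -3.48948612]
```

```bash
echo '[[0, 0.6, 25, 0, 0], [0, 0.6, 32, 0, 0], [0, 0.6, 32, 0, 0], [0, 0.6, 32, 0, 0], [0, 0.6, 32, 0, 0], [0, 0.6, 32, 0, 0], [0, 0.6, 32, 0, 0], [0, 0.6, 32, 0, 0]]' > mv.in && python3 nudge.py mv.in | head -1
echo '[[0, 0.6, 32, 0, 0], [0, 0.6, 25, 10, 0], [0, 0, 15, 20, 0], [0, 0, 0, 18, 0], [0, 0, 0, 0, 0], [0, 0, 0, 0, 0]]' > mv.in && python3 nudge.py mv.in
python3 - <<'E'
from h import *
s=r.read_state();a=r.get_image("top")[:,:,::-1];b=r.get_image("scene")[:,:,::-1]
cv2.imwrite("pics/t4.png",np.hstack([cv2.resize(a[150:350,220:380],(400,500)),cv2.resize(b[170:330,250:410],(400,500))]))
print(s["force"],yaw(s)-np.pi, s["eef_pos"],s["q"])
E
```

```text
clock: 6.63
clock: 7.13
eef_pos: [436.4, 53.9, 53.5]
orientation: [-0.001, 0.047, 0.999, -0.0]
force: [0.6, 0.1, -0.8]
finger_gap: 11.4
grip_force: 60.0
[ 0.59076639  0.08556396 -0.78861134] -0.0948270995968219 [436.40828814  53.94510682  53.51540506] [-2.74693779e-02  5.05886983e-01  2.15677848e+00  8.82334382e-05
  4.81652188e-01 -1.50351705e+00]
```

View pics/t4.png

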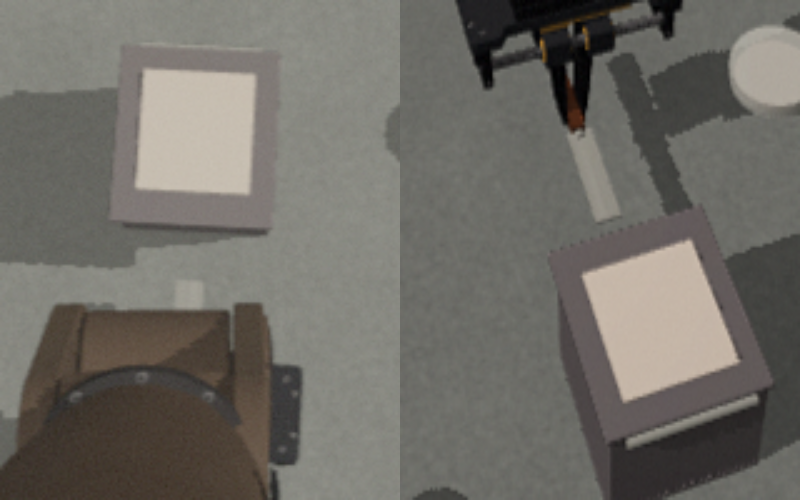

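The blade is in front of the lid: its tip is at top pixel (295.6,262.4), centred on the lip's middle at (296.4,240). I'll check the gap.

```bash
python3 - <<'E'
from h import *
T=cam("top");S=cam("scene");s=r.read_state()
t=onz(T,(295.6,262.4),58);t2=onz(S,(250+607/2.5,170+218/3.125),58)
M=rot(s["orientation"]).T
print(t,t2,"tip in tool",M@(t-s["eef_pos"]),M@(t2-s["eef_pos"]),"lip in tool",M@([584.6,40.6,86]-s["eef_pos"]))
print("lip from scene", onz(S,(250+552/2.5,170+250/3.125),92),onz(S,(250+700/2.5,170+207/3.125),92))
E
```

```text
[545.88454223  42.35167033  58.        ] [680.62604737 346.61217818  58.        ] tip in tool [-109.25551899   -0.58123507   -3.38873081] [-213.91172897  315.29343334   -3.35111109] lip in tool [-147.96198216    1.42524551  -31.38406549]
lip from scene [706.68153834 266.47845686  92.        ] [723.12600268 394.10088281  92.        ]
```

```bash
python3 -c "
from h import *
S=cam('scene')
print(onz(S,(310.8,250),92),onz(S,(370,236.2),92),onz(S,(332.8,239.8),58))"
echo '[[0, -12, 0, 0, 0], [0, -12, 0, 0, 0], [0, -12, 0, 0, 0], [0, -11, 0, 0, 0], [0, 0, 0, 0, 0], [0, 0, 0, 0, 0]]' > mv.in && python3 nudge.py mv.in
echo '[[0, 0, 0, -8, 0], [0, 0, 0, -8, 0], [0, 0, 0, -4, 0], [0, 0, 0, -3, 0], [0, 0, 0, -3, 0], [0, 0, 0, -3, 0], [0, 0, 0, 0, 0]]' > mv.in && python3 nudge.py mv.in
```

```text
[582.78555995 -20.04532262  92.        ] [596.58193167 102.49475733  92.        ] [548.69409162  41.82208639  58.        ]
clock: 7.73
eef_pos: [483.9, 48.8, 54.8]
orientation: [0.0, 0.049, 0.999, 0.0]
force: [-0.5, -0.2, 0.4]
finger_gap: 11.4
grip_force: 60.0
clock: 8.32
eef_pos: [483.7, 49.3, 83.6]
orientation: [0.0, 0.049, 0.999, 0.0]
force: [0.1, -0.4, -1.0]
finger_gap: 11.6
grip_force: 60.0
```

Contact is at about lip height. I'll insert 3 mm more and then follow the lid's arc: radius about 134 mm, 9 mm per row.

```bash
echo '[[0, -3, 0, 0, 0], [0, -0.5, 0, -9, 0], [0, -1.1, 0, -8.9, 0], [0, -1.7, 0, -8.8, 0], [0, -2.3, 0, -8.7, 0], [0, -2.8, 0, -8.5, 0], [0, -3.4, 0, -8.3, 0], [0, -3.9, 0, -8.1, 0]]' > mv.in && python3 nudge.py mv.in
echo '[[0, -4.5, 0, -7.8, 0], [0, 0, 0, 0, 0], [0, 0, 0, 0, 0]]' > mv.in && python3 nudge.py mv.in
python3 - <<'E'
from h import *
s=r.read_state();b=r.get_image("scene")[:,:,::-1]
cv2.imwrite("pics/s5.png",cv2.resize(b[130:350,230:430],None,fx=2.5,fy=2.5))
print(s["force"],yaw(s)-np.pi, s["eef_pos"],rel([729-109*.9958+6,27.3+10,0],s))
E
```

```text
clock: 8.98
eef_pos: [502.7, 47.4, 144.5]
orientation: [0.0, 0.049, 0.999, 0.0]
force: [-0.0, -0.0, -2.3]
finger_gap: 11.9
grip_force: 60.0
clock: 9.23
eef_pos: [507.3, 47.0, 151.6]
orientation: [0.001, 0.049, 0.999, 0.0]
force: [-0.2, -0.3, -0.5]
finger_gap: 11.8
grip_force: 60.0
[-0.19879287 -0.26956709 -0.53481431] -0.09783201379771 [507.28827874  46.99513177 151.59849203] [-119.36712038    1.97017053  151.74017979]
```

View pics/s5.png

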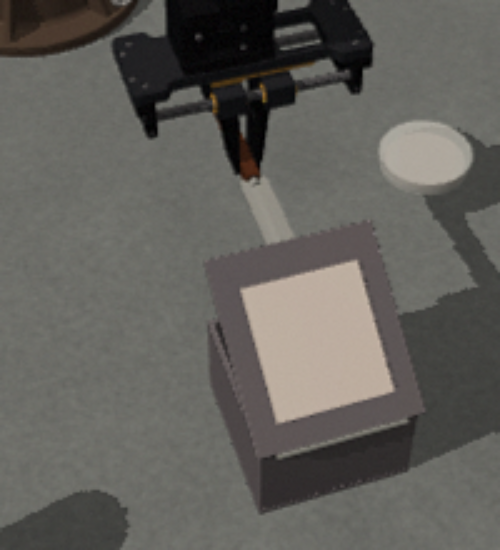

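The view shows the lid partly raised, with the blade still under its edge. I'll continue along the arc.

```bash
echo '[[0, -5, 0, -7.5, 0], [0, -5.5, 0, -7.1, 0], [0, -5.9, 0, -6.8, 0], [0, -6.4, 0, -6.4, 0], [0, -6.8, 0, -5.9, 0], [0, -7.2, 0, -5.4, 0], [0, -7.5, 0, -5, 0], [0, -7.8, 0, -4.5, 0]]' > mv.in && python3 nudge.py mv.in
echo '[[0, 0, 0, 0, 0], [0, 0, 0, 0, 0]]' > mv.in && python3 nudge.py mv.in
python3 - <<'E'
from h import *
s=r.read_state();b=r.get_image("scene")[:,:,::-1]
cv2.imwrite("pics/s6.png",cv2.resize(b[110:350,230:430],None,fx=2.4,fy=2.4))
print(s["force"], s["eef_pos"],s["q"])
E
```

```text
clock: 9.95
eef_pos: [559.5, 41.9, 200.4]
orientation: [0.0, 0.049, 0.999, 0.0]
force: [-0.7, -0.5, -2.0]
finger_gap: 11.7
grip_force: 60.0
clock: 10.12
eef_pos: [559.2, 41.9, 199.8]
orientation: [0.0, 0.049, 0.999, 0.0]
force: [1.0, -0.3, -1.1]
finger_gap: 11.6
grip_force: 60.0
[ 0.96404014 -0.32321657 -1.14294312] [559.18441292  41.85501824 199.84079507] [-4.31040840e-02  4.15690666e-01  1.73676405e+00  5.20136300e-05
  9.88526519e-01 -1.51605227e+00]
```

View pics/s6.png

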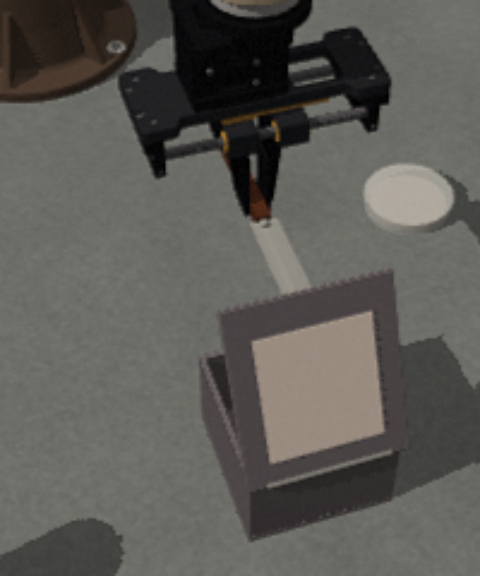

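The lid is at roughly 60 degrees, with the blade tip still behind its upper edge. I'll push it past upright.

```bash
echo '[[0, -8.1, 0, -3.9, 0], [0, -8.3, 0, -3.4, 0], [0, -8.5, 0, -2.8, 0], [0, -8.7, 0, -2.2, 0], [0, -8.8, 0, -1.6, 0], [0, -8.9, 0, -1, 0], [0, -9, 0, -0.5, 0], [0, -9, 0, 0, 0]]' > mv.in && python3 nudge.py mv.in
echo '[[0, -8, 0, 1, 0], [0, -8, 0, 1, 0], [0, -6, 0, 1, 0], [0, 0, 0, 0, 0], [0, 0, 0, 0, 0]]' > mv.in && python3 nudge.py mv.in
python3 - <<'E'
from h import *
s=r.read_state();a=r.get_image("scene")[:,:,::-1].copy();t=r.get_image("top")[:,:,::-1].copy();cv2.imwrite("pics/s7.png",a);cv2.imwrite("pics/t7.png",t)
print(s["force"],s["eef_pos"])
S=cam("scene")
# lid white panel: its back face seen by scene; fit corners
m=win(a.min(2)>115,290,120,420,330);m=cv2.morphologyEx(m,cv2.MORPH_OPEN,np.ones((3,3),np.uint8))
c,rc=quad(m);p=cv2.approxPolyDP(c,0.05*cv2.arcLength(c,True),True)[:,0];print(p.tolist(),rc)
u=np.array([np.cos(-.092),np.sin(-.092),0]);v=np.array([-u[1],u[0],0]);h=np.array([729,27.3,86])
for th in (1.3,1.4,1.5,1.6,1.7,1.8,1.9):
    d=-np.cos(th)*u+np.sin(th)*np.array([0,0,1]);n=np.sin(th)*u+np.cos(th)*np.array([0,0,1])
    print(th,[proj(S,h+q*d+6*n+w*v).round(0).tolist() for q,w in ((145,65),(145,-65),(120,44),(120,-44),(23,44),(23,-44))])
E
```

```text
clock: 10.83
eef_pos: [628.7, 35.1, 215.2]
orientation: [0.0, 0.049, 0.999, 0.0]
force: [-0.7, 0.3, -1.2]
finger_gap: 11.4
grip_force: 60.0
clock: 11.25
eef_pos: [649.7, 33.0, 211.9]
orientation: [-0.0, 0.049, 0.999, 0.0]
force: [0.1, 0.4, -0.3]
finger_gap: 11.6
grip_force: 60.0
[ 0.07783661  0.35883742 -0.33797673] [649.70995825  32.96970315 211.88076276]
[[351, 234], [368, 272], [378, 270], [363, 232]] ((365.53472900390625, 251.50050354003906), (44.1580810546875, 13.50827407836914), 64.23066711425781)
1.3 [[399.0, 228.0], [324.0, 246.0], [388.0, 243.0], [338.0, 256.0], [389.0, 287.0], [342.0, 300.0]]
1.4 [[403.0, 233.0], [327.0, 252.0], [390.0, 247.0], [340.0, 260.0], [389.0, 288.0], [343.0, 301.0]]
1.5 [[407.0, 239.0], [330.0, 258.0], [393.0, 252.0], [343.0, 265.0], [390.0, 289.0], [343.0, 302.0]]
1.6 [[410.0, 245.0], [333.0, 265.0], [396.0, 258.0], [345.0, 271.0], [390.0, 291.0], [343.0, 303.0]]
1.7 [[414.0, 253.0], [336.0, 273.0], [399.0, 264.0], [347.0, 278.0], [391.0, 292.0], [344.0, 305.0]]
1.8 [[417.0, 261.0], [338.0, 281.0], [402.0, 271.0], [350.0, 284.0], [391.0, 293.0], [344.0, 306.0]]
1.9 [[421.0, 269.0], [341.0, 290.0], [404.0, 277.0], [352.0, 292.0], [391.0, 294.0], [345.0, 307.0]]
```

```bash
python3 - <<'E'
from h import *
S=cam("scene");s=r.read_state();u=np.array([np.cos(-.092),np.sin(-.092),0])
print("tip px",proj(S,s["eef_pos"]+109*u+[0,0,4.6]))
a=cv2.imread("pics/s7.png");b=cv2.imread("pics/scene0.png")
for y in range(262,312,3): print(y,a[y,385].tolist(),a[y,370].tolist(),b[y,385].tolist())
t=cv2.imread("pics/t7.png")
cv2.imwrite("pics/c8.png",np.hstack([cv2.resize(a[200:350,290:440],(480,480)),cv2.resize(t[130:260,240:340],(369,480))])[:, :800])
E
```

```text
tip px [374.90441349 269.88628826]
262 [70, 74, 74] [136, 145, 147] [58, 61, 61]
265 [69, 73, 73] [141, 151, 155] [79, 79, 86]
268 [67, 71, 72] [141, 149, 153] [83, 83, 89]
271 [95, 97, 105] [137, 145, 149] [83, 83, 90]
274 [35, 35, 37] [95, 95, 104] [81, 82, 88]
277 [32, 33, 35] [32, 31, 34] [81, 83, 89]
280 [77, 86, 94] [37, 34, 38] [81, 81, 89]
283 [67, 73, 79] [176, 193, 209] [69, 73, 79]
286 [69, 74, 81] [67, 73, 79] [89, 94, 103]
289 [68, 74, 80] [67, 73, 80] [82, 83, 91]
292 [67, 73, 80] [67, 74, 80] [80, 82, 89]
295 [68, 76, 81] [67, 74, 80] [83, 83, 91]
298 [68, 74, 81] [67, 75, 80] [119, 127, 130]
301 [58, 61, 62] [67, 71, 79] [55, 58, 60]
304 [43, 42, 45] [40, 39, 42] [36, 37, 38]
307 [40, 40, 42] [39, 38, 43] [40, 40, 44]
310 [50, 51, 53] [45, 44, 47] [41, 40, 44]
```

The lid edge is at scene row 271 (column 385), which puts the lid at about 1.8 rad. I'll withdraw the blade and lower the spatula in front of the box, to the right.

```bash
echo '[[0, 12, 0, 0, 0], [0, 28, 0, 0, 0], [0, 30, 0, 0, 0], [0, 30, 0, 0, 0], [0, 30, 0, 0, 0], [0, 30, 0, 0, 0], [0, 30, 0, 0, 0], [0, 25, 0, 0, 0]]' > mv.in && python3 nudge.py mv.in | head -2
echo '[[0, 0, -25, 25, 0], [0, 0, -25, 30, 0], [0, 0, -25, 30, 0], [0, 0, -25, 30, 0], [0, 0, -15, 30, 0], [0, 0, 0, 25, 0], [0, 0, 0, 15, 0], [0, 0, 0, 8, 0]]' > mv.in && python3 nudge.py mv.in
echo '[[0, 0, 0, 0, 0], [0, 0, 0, 0, 0]]' > mv.in && python3 nudge.py mv.in
python3 - <<'E'
from h import *
s=r.read_state();a=r.get_image("scene")[:,:,::-1].copy();cv2.imwrite("pics/s8.png",a);print(s["force"])
for y in range(258,312,3): print(y,a[y,385].tolist(),end=' ')
E
```

```text
clock: 12.02
eef_pos: [433.3, 54.2, 212.5]
clock: 12.68
eef_pos: [423.7, -60.6, 17.8]
orientation: [-0.001, 0.049, 0.999, 0.0]
force: [0.3, -0.9, -0.7]
finger_gap: 11.4
grip_force: 60.0
clock: 12.85
eef_pos: [424.6, -60.3, 19.7]
orientation: [0.0, 0.049, 0.999, 0.0]
force: [0.1, 0.4, -0.0]
finger_gap: 11.5
grip_force: 60.0
[ 0.11431034  0.40013755 -0.03431417]
258 [67, 69, 70] 261 [67, 71, 71] 264 [66, 69, 69] 267 [64, 68, 70] 270 [93, 93, 101] 273 [35, 32, 35] 276 [33, 32, 36] 279 [173, 190, 206] 282 [67, 74, 80] 285 [66, 73, 80] 288 [66, 72, 79] 291 [65, 71, 78] 294 [65, 72, 78] 297 [68, 74, 79] 300 [45, 45, 47] 303 [39, 39, 43] 306 [41, 40, 43] 309 [43, 44, 47]
```

```bash
echo '[[0, 0, 0, 8, 0], [0, 0, 0, 4, 0], [0, 0, 0, 2, 0], [0, 0, 0, 0, 0], [0, 0, 0, 0, 0]]' > mv.in && python3 nudge.py mv.in
echo '[[0, 0, 0, 1.5, 0], [0, 0, 0, 1, 0], [0, 0, 0, 0, 0], [0, 0, 0, 0, 0]]' > mv.in && python3 nudge.py mv.in
```

```text
clock: 13.32
eef_pos: [424.4, -60.3, 5.2]
orientation: [-0.0, 0.049, 0.999, 0.0]
force: [-0.3, 0.4, -1.0]
finger_gap: 11.5
grip_force: 60.0
clock: 13.65
eef_pos: [424.4, -60.4, 2.7]
orientation: [-0.0, 0.049, 0.999, 0.0]
force: [0.4, 0.8, -0.5]
finger_gap: 11.7
grip_force: 60.0
```

```bash
echo '[[16, 0, 0, 0.5, 0], [20, 0, 0, 0, 0], [30, 0, 0, 0, 0], [40, 0, 0, 0, 0], [40, 0, 0, 0, 0], [40, 0, 0, 0, 0]]' > mv.in && python3 nudge.py mv.in 10
echo '[[40, 0, 0, -10, 0], [40, 0, 0, -25, 0], [40, 0, 0, -35, 0], [40, 0, 0, -38, 0], [40, 0, 0, -38, 0], [40, 0, 0, -38, 0], [40, 0, 0, 0, 0], [40, 0, 0, 0, 0]]' > mv.in && python3 nudge.py mv.in
python3 - <<'E'
from h import *
s=r.read_state();W=cam("wrist",s);a=r.get_image("wrist")[:,:,::-1].copy();cv2.imwrite("pics/w9.png",a)
m=win(a[:,:,2].astype(int)-a[:,:,0]>40,200,60,440,260);c,rc=quad(m);p=cv2.boxPoints(rc);p=p[np.argsort(p[:,1])]
e,j=(p[0]+p[1])/2,(p[2]+p[3])/2;print(rc,onz(W,e,14),onz(W,j,14),np.linalg.norm(onz(W,j,14)-onz(W,e,14)),s["eef_pos"])
u=np.array([np.cos(-.092),np.sin(-.092)]);c=np.array([729,27.3])-65*u;print("box centre",c)
# view point: camera (73 behind TCP along -u) over box: TCP
for z in (290,330): print(rel([c[0],c[1],z],s))
E
```

```text
clock: 14.15
eef_pos: [424.4, -60.4, 2.2]
orientation: [0.0, 0.049, 0.999, 0.0]
force: [0.2, 0.3, -0.4]
finger_gap: 38.8
grip_force: 0.0
clock: 14.82
eef_pos: [424.9, -60.6, 187.9]
orientation: [0.002, 0.049, 0.999, -0.0]
force: [1.6, -0.1, -0.8]
finger_gap: 40.1
grip_force: 0.0
((315.5, 182.0), (126.0, 11.0), 90.0) [341.18847335 -51.95672677  14.        ] [447.80889309 -62.31261273  14.        ] 107.12216520697139 [424.90857333 -60.55321594 187.89513556]
box centre [664.27488603  33.27156778]
[-229.50881764  116.65306187 -101.20519166]
[-229.6817689   116.62161962 -141.2048054 ]
```

The spatula lies flat: its handle measures 107 mm from end to end at z = 14. Now a look into the box with the wrist camera from two places.

```bash
echo '[[50, -15, 11.7, -20, 0], [50, -28, 11.7, -20, 0], [50, -28, 11.7, -15, 0], [50, -28, 11.7, -10, 0], [50, -28, 11.7, -10, 0], [50, -28, 11.7, -10, 0], [50, -28, 11.7, -5, 0], [50, -28, 11.7, -2, 0]]' > mv.in && python3 nudge.py mv.in | head -1
echo '[[50, -28, 11.7, 0, 0], [50, -28, 11.7, 0, 0], [50, 0, 0, 0, 0], [50, 0, 0, 0, 0], [50, 0, 0, 0, 0]]' > mv.in && python3 nudge.py mv.in
python3 - <<'E'
from h import *
s=r.read_state();a=r.get_image("wrist")[:,:,::-1].copy();cv2.imwrite("pics/w10.png",a)
np.savez("w10.npz",q=s["orientation"],p=s["eef_pos"]);print(s["eef_pos"],s["force"],yaw(s)-np.pi)
E
echo '[[50, 15, 15, 0, 0], [50, 15, 15, 0, 0], [50, 10, 10, 0, 0], [50, 0, 0, 0, 0], [50, 0, 0, 0, 0]]' > mv.in && python3 nudge.py mv.in
python3 - <<'E'
from h import *
s=r.read_state();a=r.get_image("wrist")[:,:,::-1].copy();cv2.imwrite("pics/w11.png",a)
np.savez("w11.npz",q=s["orientation"],p=s["eef_pos"]);print(s["eef_pos"])
b=cv2.imread("pics/w10.png")
cv2.imwrite("pics/w1011.png",np.hstack([b[20:330,120:520],a[20:330,120:520]]))
E
```

```text
clock: 15.53
clock: 15.95
eef_pos: [700.9, 29.9, 275.9]
orientation: [-0.002, 0.049, 0.999, 0.0]
force: [-0.6, -1.1, -1.3]
finger_gap: 50.1
grip_force: 0.0
[700.88118668  29.85211572 275.94605707] [-0.58380201 -1.10741248 -1.30884122] -0.09771607764235357
clock: 16.42
eef_pos: [665.2, 73.8, 278.9]
orientation: [0.0, 0.048, 0.999, -0.0]
force: [-0.5, -0.1, -0.7]
finger_gap: 50.2
grip_force: 0.0
[665.22778116  73.79672443 278.92114034]
```

View pics/w1011.png

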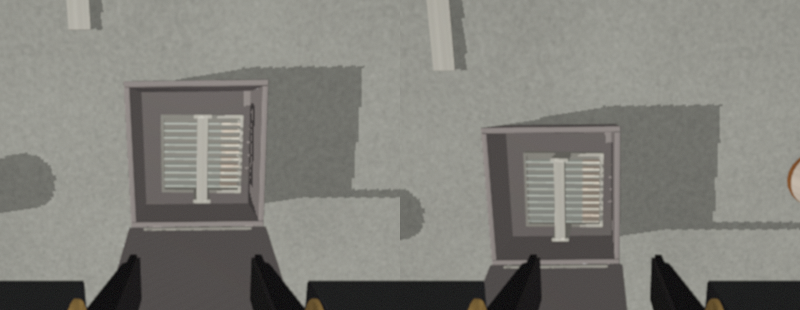

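Both views show the open box with the lid standing behind it. The carrier's handle bar runs from (322,135) to (322,223) in the first view and from (280,178) to (280,261) in the second, parallel to the tool's x.

```bash
python3 - <<'E'
from h import *
Ws=[];C=[]
for n,c0,r0,r1 in (("w10",322,135,223),("w11",280,178,261)):
    f=np.load(n+".npz");Ws.append(cam("wrist",dict(orientation=f["q"],eef_pos=f["p"])))
    g=cv2.imread(f"pics/{n}.png").min(2).astype(float)
    cols=np.arange(c0-20,c0+21)
    row=g[r0+10:r1-10,c0-20:c0+21]; prof=np.median(row,0); print(n,prof.astype(int).tolist())
    w=np.clip(prof-prof.max()+25,0,None)*(abs(cols-c0)<9); cc=(w*cols).sum()/w.sum()
    C.append(((cc,r0),(cc,r1))); print(cc)
E=[tri(Ws[0],C[0][i],Ws[1],C[1][i]) for i in (0,1)];print(E)
A=[[onz(W,c,77) for c in q] for W,q in zip(Ws,C)];print(A)
mids=[(q[0]+q[1])/2 for q in A];m=(mids[0]+mids[1])/2;d=A[0][1]-A[0][0];d2=A[1][1]-A[1][0]
print("bar yaw",np.arctan2(d[1],d[0]),np.arctan2(d2[1],d2[0]),"mid",mids,"tool yaw",yaw()-np.pi,"rel",rel([m[0],m[1],150]),r.read_state()["q"])
E
```

```text
w10 [134, 135, 134, 135, 134, 134, 133, 135, 136, 135, 135, 135, 134, 136, 147, 165, 169, 169, 169, 168, 167, 167, 168, 169, 162, 147, 135, 133, 134, 134, 134, 134, 134, 134, 134, 135, 134, 133, 134, 136, 140]
321.43006263048017
w11 [131, 130, 131, 131, 130, 130, 130, 130, 130, 130, 130, 129, 130, 137, 149, 162, 165, 165, 164, 163, 163, 164, 165, 158, 139, 121, 125, 130, 131, 130, 131, 131, 130, 130, 131, 130, 130, 130, 131, 131, 132]
278.70642201834863
[(array([629.11975743,  43.02069457,  68.48350756]), np.float64(0.447909598415085)), (array([707.50430218,  35.04857502,  79.73521167]), np.float64(0.9322617528067376))]
[[array([628.93392939,  42.74286876,  77.        ]), array([708.47779647,  35.32057688,  77.        ])], [array([628.45177536,  44.01207018,  77.        ]), array([707.97540929,  34.43082929,  77.        ])]]
bar yaw -0.09304126538358669 -0.11990497914026675 mid [array([668.70586293,  39.03172282,  77.        ]), array([668.21359233,  39.22144973,  77.        ])] tool yaw -0.09754636079950396 rel [ -6.03521815 -33.77993211 128.72381018] [ 1.12612729e-02  5.06790055e-01  1.35488394e+00 -1.76959757e-04
  1.27908113e+00 -1.46193784e+00]
```

```bash
echo '[[45, -3, -17, 0, 0], [45, -3, -16.8, 10, 0], [45, 0, 0, 30, 0], [45, 0, 0, 35, 0], [45, 0, 0, 35, 0], [45, 0, 0, 0, 0], [45, 0, 0, 0, 0]]' > mv.in && python3 nudge.py mv.in
python3 -c "
from h import *
print(rel([668.5,39.1,54]),yaw()-np.pi)"
```

```text
clock: 17.05
eef_pos: [668.2, 38.7, 167.4]
orientation: [-0.001, 0.049, 0.999, -0.0]
force: [0.9, -0.7, 0.4]
finger_gap: 45.1
grip_force: 0.0
[ -0.5656903    0.43022774 113.39613129] -0.09847623282771689
```

```bash
echo '[[45, -0.5, 0.4, 25, 0], [45, 0, 0, 30, 0], [45, 0, 0, 25, 0], [45, 0, 0, 15, 0], [45, 0, 0, 10, 0], [45, 0, 0, 7, 0], [45, 0, 0, 0, 0], [45, 0, 0, 0, 0]]' > mv.in && python3 nudge.py mv.in
echo '[[25, 0, 0, 0, 0], [0, 0, 0, 0, 0], [0, 0, 0, 0, 0], [0, 0, 0, 0, 0], [0, 0, 0, 0, 0], [0, 0, 0, 0, 0], [0, 0, 0, 0, 0]]' > mv.in && python3 nudge.py mv.in 30
```

```text
clock: 17.72
eef_pos: [669.7, 39.7, 57.6]
orientation: [0.001, 0.049, 0.999, 0.0]
force: [-0.8, -0.3, 1.0]
finger_gap: 44.6
grip_force: 0.0
clock: 18.3
eef_pos: [668.8, 39.6, 56.2]
orientation: [0.0, 0.049, 0.999, -0.0]
force: [0.9, -1.9, 0.1]
finger_gap: 9.5
grip_force: 30.0
```

```bash
echo '[[0, 0, 0, 0, 0], [0, 0, 0, -2, 0], [0, 0, 0, -4, 0], [0, 0, 0, -6, 0], [0, 0, 0, 0, 0], [0, 0, 0, 0, 0]]' > mv.in && python3 nudge.py mv.in 45
echo '[[0, 0, 0, -8, 0], [0, 0, 0, -14, 0], [0, 0, 0, -16, 0], [0, 0, 0, -18, 0], [0, 0, 0, -18, 0], [0, 0, 0, -18, 0], [0, 0, 0, -14, 0], [0, 0, 0, -8, 0]]' > mv.in && python3 nudge.py mv.in
echo '[[0, 0, 0, -4, 0], [0, 0, 0, 0, 0], [0, 0, 0, 0, 0], [0, 0, 0, 0, 0]]' > mv.in && python3 nudge.py mv.in
python3 - <<'E'
from h import *
s=r.read_state();print(s["eef_pos"],s["force"],s["torque"])
a=r.get_image("scene")[:,:,::-1].copy();cv2.imwrite("pics/s12.png",a)
for y in range(250,312,3): print(y,a[y,385].tolist(),end=' ')
E
```

```text
clock: 18.8
eef_pos: [669.0, 39.9, 68.8]
orientation: [0.0, 0.049, 0.999, 0.0]
force: [0.7, -0.2, -2.0]
finger_gap: 9.7
grip_force: 45.0
clock: 19.47
eef_pos: [669.2, 39.8, 184.5]
orientation: [0.001, 0.049, 0.999, 0.0]
force: [-0.5, -0.0, -2.9]
finger_gap: 9.6
grip_force: 45.0
clock: 19.8
eef_pos: [668.4, 39.8, 185.2]
orientation: [-0.001, 0.049, 0.999, 0.0]
force: [0.4, -0.2, -2.0]
finger_gap: 9.5
grip_force: 45.0
[668.42839045  39.78156995 185.18163765] [ 0.41353665 -0.15962926 -2.02895964] [ 0.04179522  0.00089304 -0.05059644]
250 [109, 113, 113] 253 [113, 120, 119] 256 [100, 105, 107] 259 [106, 117, 124] 262 [47, 53, 55] 265 [98, 103, 106] 268 [70, 75, 78] 271 [97, 96, 105] 274 [35, 36, 39] 277 [31, 31, 33] 280 [77, 85, 95] 283 [68, 74, 81] 286 [68, 75, 81] 289 [69, 76, 83] 292 [71, 75, 83] 295 [69, 76, 82] 298 [68, 72, 81] 301 [59, 63, 65] 304 [40, 41, 45] 307 [42, 44, 46] 310 [48, 49, 53]
```

The carrier is lifted about 129 mm and weighs roughly 2 N, and the lid edge hasn't moved. I'll hold it and check that it's steady and level.

```bash
for i in 1 2 3 4 5; do echo '[[0, 0, 0, 0, 0], [0, 0, 0, 0, 0], [0, 0, 0, 0, 0], [0, 0, 0, 0, 0], [0, 0, 0, 0, 0], [0, 0, 0, 0, 0], [0, 0, 0, 0, 0], [0, 0, 0, 0, 0]]' > mv.in && python3 nudge.py mv.in | sed -n '1,2p;5,6p' | tr '\n' ' '; echo; done
python3 - <<'E'
from h import *
S=cam("scene");a=cv2.imread("pics/s12.png");b=r.get_image("scene")[:,:,::-1].copy();cv2.imwrite("pics/s13.png",b)
print("diff since lift",np.abs(a[180:300,320:420].astype(int)-b[180:300,320:420]).mean())
u=np.array([np.cos(-.1),np.sin(-.1),0]);v=np.array([-u[1],u[0],0]);o=np.array([668.6,39.5,134])
P={n:proj(S,o+x*u+y*v+[0,0,z]).round(1).tolist() for n,x,y,z in (("fbL",40,42,0),("fbR",40,-42,0),("fm",40,0,0),("nbR",-40,-42,0),("nbL",-40,42,0),("barF",40,0,72),("barN",-40,0,72))}
print(P)
d=np.abs(b.astype(int)-cv2.imread("pics/s8.png")).max(2)>18
m=win(d,322,200,425,300)
for x in range(325,420,8):
    k=np.where(m[:,x])[0]; print(x,k.max() if len(k) else None,end='; ')
E
```

```text
clock: 20.52 eef_pos: [668.9, 39.8, 186.3] finger_gap: 9.8 grip_force: 45.0 
clock: 21.18 eef_pos: [668.8, 39.8, 186.2] finger_gap: 9.5 grip_force: 45.0 
clock: 21.85 eef_pos: [668.8, 39.8, 186.3] finger_gap: 9.7 grip_force: 45.0 
clock: 22.52 eef_pos: [668.8, 39.8, 186.2] finger_gap: 9.6 grip_force: 45.0 
clock: 23.18 eef_pos: [668.8, 39.8, 186.2] finger_gap: 9.5 grip_force: 45.0 
diff since lift 3.426638888888889
{'fbL': [387.6, 269.8], 'fbR': [342.9, 281.4], 'fm': [365.4, 275.5], 'nbR': [329.2, 247.9], 'nbL': [371.7, 237.6], 'barF': [367.7, 249.5], 'barN': [351.8, 216.1]}
325 227; 333 297; 341 278; 349 274; 357 276; 365 271; 373 271; 381 267; 389 212; 397 210; 405 208; 413 213;
```

```bash
python3 - <<'E'
from h import *
b=cv2.imread("pics/s13.png");d=np.abs(cv2.GaussianBlur(b,(3,3),0).astype(int)-cv2.GaussianBlur(cv2.imread("pics/s8.png"),(3,3),0)).max(2)>18
m=cv2.morphologyEx(win(d,318,225,425,300),cv2.MORPH_OPEN,np.ones((3,3),np.uint8))
for y in range(232,284,4):
    k=np.where(m[y])[0]; print(y,k.min() if len(k) else None,end='; ')
s=r.read_state();print(s["torque"],s["joint_vel"].max())
E
```

```text
232 318; 236 349; 240 353; 244 355; 248 332; 252 331; 256 332; 260 334; 264 335; 268 337; 272 339; 276 340; 280 None; [-0.00267507  0.02842878 -0.00502073] 0.0010688823562968821
```

The measured lower edge of the carrier matches the level prediction to within 1 px, and nothing moved during 3.4 s of holding. I'll hand it in.

```bash
python3 -c "
from bench import r
print(r.job_done())"
```

```text
the job is handed in; nothing more can be done
None
```

The job is handed in, though no verdict came back: the lid is open at about 1.8 rad, the spatula lies flat on the bench, and the carrier is held level and steady with its underside about 134 mm above the bench, about 5 cm above the rim.

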